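# Hold a light-meter paddle in the beam slot of a microscope lamp housing

## Robot

A 7-joint arm with a two-finger parallel gripper is mounted at the origin on the work surface. World frame = base frame: x ahead of the robot, y to its left, z up, the work surface at z = 0. Lengths are in m, angles in rad, forces in N, time in s.
With the tool pointing down it reaches from about 0.425 to 0.925 m from the base axis. Payload 6.8 kg.
Tool frame: the origin (TCP) lies at the very end of the fingers, on their centre line; the grasp point (between the pads) lies 19 mm behind it; z points along the fingers, y is the line along which they close (so a half turn about z gives the same grasp; the last joint's range is limited). The gripper opens to 85 mm and grips with 20 to 120 N. Pads are 22 mm wide; open, the fingers measure 114 mm over their backs; the gripper's body (76 mm by 85 mm) begins 54 mm behind the grasp point. The pads swing forward as they close: fully open they stand 13 mm farther back than shut.
Start: joints at [-1.26, 0.477, 0.022, 1.555, -0.011, 1.109, -0.083], TCP at [0.274, 0.617, 0.231] pointing down, gripper open.
Joint ranges: [-2.96, 2.96], [-0.34, 2.1], [-1.41, 1.46], [0.24, 2.44], [-1.37, 4.51], [0.17, 1.92], [-2.96, 2.96]. Speed limits (rad/s): [2.39, 2.39, 3.14, 3.14, 3.14, 3.14, 3.14].

## Interface

Orientations are given as a unit quaternion [w, x, y, z].
In Python, from station import bot gives the robot as it stands.
- The arm moves only by the tool jog_arm, never from a script. Its argument "motion" is a list of rows, each a list of 7 numbers: the turn, a rotation vector about the tool's x, y, z in rad, then the shift along the tool's x, y, z in mm, then the finger opening in mm, from 0 to 85.4. A call has 1 to 10 rows; each row is the pose to reach, as a shift and turn from the pose commanded when the call began, along the tool's axes at that moment; what a row does not reach only later rows make up. A row lasts 1/8 s, in which the tool goes at most 62.5 mm and 10.7 degrees, less where a joint would pass 70% of its speed; a pose out of reach is approached as far as the arm can. A call with a gripper value outside its range is refused whole. The fingers move at their own pace and stop on an object; "grip_force" is the grip in N (left out, the last holds). Time passes only in rows, so rows that repeat a pose let the fingers close. It gives the time, the measured TCP pose, the force, the opening and the grip force at its end, in the units of the state.
- bot.get_obs(): the state, without advancing time (a new reading comes with each control period).
- bot.read_camera(name): name is "side" or "top"; returns a dict with "pixels" (400x640x3 uint8, red, green, blue), "camera_matrix" (3x3 intrinsics, pixels), "T" (4x4, takes a point from camera to world coordinates). Camera axes: x right, y down, z forward; pixel columns grow to the right and rows downward; lengths in m; the calibration is good to about 2 mm. A picture is of the moment at which its call begins. There is no depth.
- bot.hand_in(): hands the job in; it is judged then, once.
Trained networks look in a picture, given as the dict that the camera call returned (one of the last four; its "shot" number tells which), for a name from the list of things; names that differ only in an ending like _2 or _b are one class to them, and where a whole thing is asked for, a point or a joint stands for the part that bears it (a point fixed in the world has none). Each returns a list of dicts, best first, with "score" (0 to 1); they miss things now and then, are a little off and sometimes report something else, mostly with a low value. They report only what shows in the picture. A call takes as long as a camera call. They do not tell look-alikes from the thing itself.
- bot.spot_in(thing, picture): "xy" ([column, row] in pixels, amid what is visible of it).
- bot.tip_of(thing, picture): "xy" ([column, row] in pixels: a listed point, or the origin of a listed thing).
The state is a dict: "t": time; "q": joint angles; "joint_vel": joint speeds; "joint_torque": joint torques, N m; "eef_pos": TCP position; "tool_rot": TCP orientation; "contact_force": force on the tool from outside, world axes, zero at the start; "torque": the same for the moment, N m; "gripper_width": opening from 0.0 (shut) to 1.0 (fully open); "grasp_force": force on a finger pad.
Only numpy, scipy, OpenCV 4.12 (cv2) and the standard library are available. Lean on these libraries where they do the work, as an engineer would, in place of code of your own. Each camera call takes 0.05 s, during which the arm holds its last target. There are 200 camera calls.

## Task

Take the red driver from its stand, use it to turn the brass screw on the lamp housing about a quarter turn anticlockwise (seen from above) so that the orange cover swings well clear of the slot, and put the driver back in its stand. Then take the blue-handled light-meter paddle and gently lower its black blade into the slot until the white line on it is level with the slot's mouth, and finish while holding it there, upright, still and not pressed against the slot. Do not touch the housing, the cover or the screw with the gripper, and leave the other things on the bench alone.

Things in the scene. Friction and masses are not known exactly. Their poses are not given: they have to be found in the camera images.
- housing: White lamp housing with a grey flat lid, fixed to the bench; 140 (x) x 160 (y) x 130 high, hollow. Origin: centre of its underside, z up. A black round lens barrel sticks out 30 mm from its +x face at mid height. It is placed and turned differently each time.
- slot (a point): Centre of the slot's mouth, in the lid's top plane (130 mm above the bench, 20 mm from the housing's origin toward its -y); axes as the housing's. Slot through the 8 mm lid, 7 wide along x, 38 long along y, 2 mm chamfer; below it free space to 6 mm above the bench. It is 2 mm larger than the paddle's blade both ways. At the start the cover lies over it.
- cover (a joint): Angle (rad) of the orange cover and its captive brass screw, one piece on a vertical axis: near 0 over the slot, positive anticlockwise from above, stops at -0.3 and 1.7; from 0.9 it is well clear (the driver has 0.25 rad of play in the screw). It stays where left (friction 0.04 N m). The cover is a strip 18 wide, 85 long from the axis along its -y, its top 5 mm above the lid.
- screw_head (a point): Centre of the top of the brass screw head, on the turning axis, 55 mm from the slot's centre toward the housing's +y, 15 mm above the lid (145 mm above the bench). Its axes turn with the cover. Head 24 across, with a straight driver slot 6 mm wide along its y (the line of the cover strip), 9 mm deep, open at both ends.
- driver: Stubby flat-blade driver standing upright, blade down, 106 long. Origin: centre of the blade's tip, z up toward the handle. The blade is 3 (x) x 14 (y) and 16 tall, the shank 8 round; the red handle is 26 (x) x 36 (y), from 55 to 105 above the tip. 0.09 kg. Grip the handle across its 26 mm.
- driver_tip (a point): Centre of the driver's blade tip (same point and axes as the driver's origin).
- driver_stand: Fixed grey block 80 x 80 x 60 high, origin under its centre, with an upright through hole 20 (x) x 24 (y) in the middle. The driver's handle rests on its top, the tip 5 mm above the bench. Put the driver back with the position and yaw as found (within 8 mm, handle resting on the block).
- paddle: Light-meter paddle hanging upright in its stand, 141 tall. Origin: centre of the blade's lower edge, z up. Black blade 5 (x) x 36 (y), 0 to 97 up, lowest 4 mm thinned to 3 x 32; blue crossbar 16 x 62 (y) from 97 to 105; blue grip 16 (x) x 32 (y) from 105 to 141. 0.10 kg. Same front and back: may enter either way round. Grip across its 16 mm.
- paddle_line (a point): Centre of the white line across the blade, 82 mm above the paddle's lower edge (15 mm below the crossbar); axes as the paddle's.
- paddle_stand: Fixed aluminium stand, origin under its centre: base 70 (x) x 90 (y) x 5, posts 12 wide at y = -28 and +28, 105 high, with 6 mm lips in front of and behind the paddle's crossbar, which rests on them. The blade's lower edge hangs 8 mm above the bench. The two stands change sides of the bench.
- dish: Bystander: closed culture dish, 94 across, 20 high; origin under its centre.
- jar: Bystander: glass jar with steel cap, 100 across, 120 high; origin under its centre.
- flask: Bystander: white bottle with blue cap, 60 across, 150 high; origin under its centre.
- slide_box: Bystander: blue slide box 90 x 170 x 35 high; origin under its centre.
- tube_rack: Bystander: yellow block with capped tubes, 60 x 160 x 86 high; origin under its centre.
- filter_frame: Bystander: black square filter frame with amber glass, 50 x 50 x 8, lying flat; origin under its centre.
Mind the look-alikes: they are no part of the job. Of the things that look like the driver, the larger one is meant.

How it is judged:
By the outcome, as a careful person would: the job done as asked, in the order asked, and still so for the second after the job is handed in, while the arm keeps its last pose, push and grip.
It also fails if it takes over 72 s, if anything falls off the work surface, if the arm or the gripper's body presses on something with over 40 N, if the wrist force passes 120 N, or if a joint passes its speed limit or range.

## Working session

There is one attempt and no reset: what is moved stays moved. The work goes in short steps, Python scripts to look and compute and a tool call to move; the robot and the scene stay as the last step left them, time stands still between calls to the robot, and variables do not carry over. Pictures are saved under pics/ and viewed, at most 10 in all, crops included, and the job is handed in when it is done.

Besides the shell and the picture viewer there is one more tool, called after "Request:" as a command line: name --pt "numbers of a row" for each row, then --argument value for the rest. jog_arm: Moves the arm, as the interface text tells. Its arguments: {"type":"object","properties":{"motion":{"type":"array"},"grip_force":{"type":"number"}},"required":["motion"]}

```bash
mkdir -p pics; ls
cat > h.py <<'E'
import numpy as np, cv2
from station import bot
from scipy.spatial.transform import Rotation as R
def shot(n,name=None):
    p=bot.read_camera(n)
    if name: cv2.imwrite('pics/'+name,p['pixels'][:,:,::-1])
    return p
def at_z(p,xy,z):
    K=np.array(p['camera_matrix']);T=np.array(p['T'])
    d=T[:3,:3]@np.linalg.solve(K,[xy[0],xy[1],1]);o=T[:3,3]
    return o+d*(z-o[2])/d[2]
def proj(p,X):
    K=np.array(p['camera_matrix']);T=np.array(p['T'])
    c=T[:3,:3].T@(np.array(X)-T[:3,3]);u=K@c;return u[:2]/u[2]
E
python3 - <<'E'
from h import *
print(bot.get_obs())
for n in ('top','side'):
    p=shot(n,n+'1.png');print(n,np.round(p['T'],3).tolist(),np.round(p['camera_matrix'],1).tolist())
    for t in ['driver','paddle','screw_head','slot','housing','cover','driver_stand','paddle_stand','driver_tip']:
        print(t,'spot',[(np.round(d['xy']).tolist(),round(d['score'],2)) for d in bot.spot_in(t,p)] if t!='slot' else '','tip',[(np.round(d['xy'],1).tolist(),round(d['score'],2)) for d in bot.tip_of(t,p)] if t not in('cover',) else '')
E
```

```text
pics
{'t': 0.0, 'q': array([-1.2600996 ,  0.47780332,  0.02238805,  1.55645053, -0.01152082,
        1.10930061, -0.08311238]), 'joint_vel': array([ 0.00098728, -0.00124556, -0.00015958, -0.00223053,  0.00117043,
        0.00142227,  0.00015901]), 'joint_torque': array([ 9.91130787e-05, -5.96436918e+01,  1.60825051e+00, -2.81197536e+01,
        1.26124854e-02,  9.13271040e-03, -3.69930945e-06]), 'eef_pos': array([0.27429139, 0.61610917, 0.23032488]), 'tool_rot': array([-1.21464893e-04,  2.07892377e-01,  9.78151276e-01, -9.08436952e-04]), 'contact_force': array([ 0.18863323,  0.29020052, -0.26467153]), 'torque': array([-0.04098443,  0.03322823, -0.05981022]), 'grasp_force': 0.0, 'gripper_width': 0.996065048565716}
top [[-0.005, -0.994, 0.11, 0.419], [-1.0, 0.003, -0.021, 0.007], [0.02, -0.11, -0.994, 1.336], [0.0, 0.0, 0.0, 1.0]] [[434.8, 0.0, 318.3], [0.0, 434.8, 201.6], [0.0, 0.0, 1.0]]
driver spot [([409.0, 207.0], 0.44)] tip [([397.1, 241.4], 0.64), ([404.5, 209.0], 0.61), ([212.3, 236.1], 0.23)]
paddle spot [] tip [([349.9, 255.8], 0.62), ([212.7, 240.1], 0.61), ([298.2, 186.9], 
[... 826 characters left out ...]
] tip [([376.9, 307.5], 0.81), ([343.1, 324.4], 0.71), ([327.8, 196.4], 0.66)]
paddle spot [([236.0, 166.0], 0.54)] tip [([328.4, 221.4], 0.74), ([240.2, 190.7], 0.65)]
screw_head spot [([327.0, 188.0], 0.58)] tip [([324.2, 180.6], 0.49), ([332.6, 194.9], 0.36)]
slot spot  tip [([328.1, 193.5], 0.78)]
housing spot [] tip [([329.6, 221.4], 0.95)]
cover spot [] tip 
driver_stand spot [([379.0, 305.0], 0.74), ([232.0, 151.0], 0.72)] tip [([375.3, 308.8], 0.78)]
paddle_stand spot [([239.0, 190.0], 0.66)] tip [([236.9, 197.4], 0.93), ([329.4, 222.6], 0.51), ([235.0, 160.0], 0.29)]
driver_tip spot [([383.0, 285.0], 0.65), ([341.0, 307.0], 0.55), ([329.0, 209.0], 0.27)] tip [([340.0, 322.1], 0.62)]
```

Run:
```python
import cv2
a=cv2.imread('pics/top1.png');b=cv2.imread('pics/side1.png')
cv2.imwrite('pics/top1c.png',cv2.resize(a[100:310,120:480],None,fx=2.2,fy=2.2,interpolation=cv2.INTER_CUBIC))
cv2.imwrite('pics/side1c.png',cv2.resize(b[90:350,150:500],None,fx=2.2,fy=2.2,interpolation=cv2.INTER_CUBIC))
```

```text
(no output)
```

View pics/top1c.png

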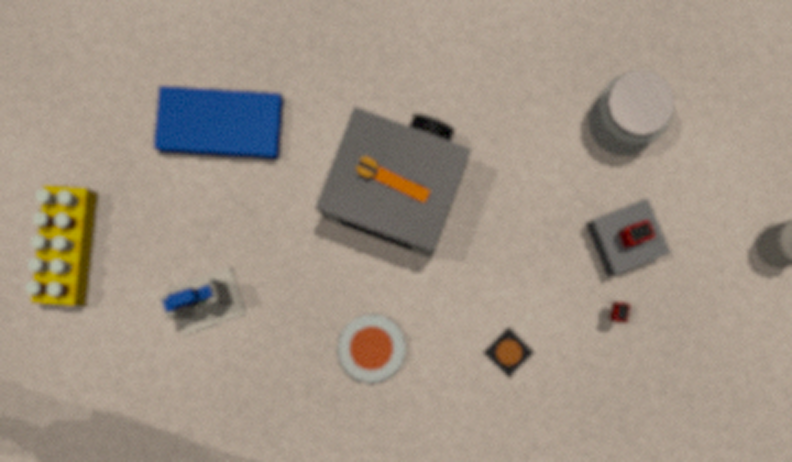

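View pics/side1c.png

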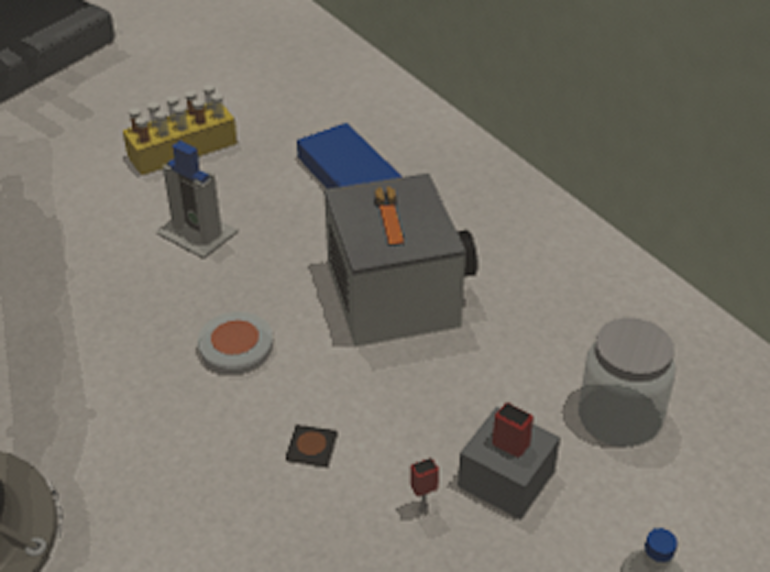

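The small red one at top px (402,242) has a thin shank and stands free: look-alike. The large red one in the grey stand (410,206) is the driver. The paddle is in the aluminium stand at about (208,236). The housing's screw is at about (287,177), its strip pointing right-down, and the lens barrel is on the up side.

```bash
cat >> h.py <<'E'
from scipy.optimize import minimize
def hull_of(p,f,box):
    x0,y0,x1,y1=box
    im=cv2.resize(p['pixels'][y0:y1,x0:x1],None,fx=4,fy=4,interpolation=cv2.INTER_CUBIC).astype(int)
    m=f(im[...,0],im[...,1],im[...,2]).astype(np.uint8)
    m=cv2.morphologyEx(m,cv2.MORPH_OPEN,np.ones((5,5),np.uint8))
    n,l,s,c=cv2.connectedComponentsWithStats(m)
    k=1+np.argmax(s[1:,4])
    pts=np.argwhere(l==k)[:,::-1].astype(np.float32)
    return cv2.convexHull((pts+.5)/4-.5+np.array([x0,y0],np.float32)).astype(np.float32)
def bx(x0,x1,y0,y1,z0,z1): return np.array([[x,y,z] for x in(x0,x1) for y in(y0,y1) for z in(z0,z1)])
def cyl(r,z0,z1,c=(0,0)): 
    a=np.linspace(0,2*np.pi,25)[:-1]
    return np.array([[c[0]+r*np.cos(t),c[1]+r*np.sin(t),z] for t in a for z in(z0,z1)])
def fit(model,obs,x0):
    """obs: list of (picture,hull); pose x,y,yaw; model in mm"""
    def cost(v):
        w=R.from_euler('z',v[2]).apply(model/1000)+[v[0],v[1],0];J=0
        for p,h in obs:
            q=cv2.convexHull(np.array([proj(p,a) for a in w],np.float32))
            i=cv2.intersectConvexConvex(q,h)[0];u=cv2.contourArea(q)+cv2.contourArea(h)-i
            J+=1-i/u
        return J
    best=None
    for y in np.atleast_1d(x0[2]):
        s=np.array([x0[0],x0[1],y]);r=minimize(cost,s,method='Nelder-Mead',options=dict(initial_simplex=np.vstack([s,s+[.01,0,0],s+[0,.01,0],s+[0,0,.2]]),xatol=1e-5,fatol=1e-5))
        if best is None or r.fun<best.fun: best=r
    return best.x.round(4),round(best.fun,3)
red=lambda r,g,b:(r>1.6*g)&(r>1.6*b)&(r>60)
blue=lambda r,g,b:(b>1.5*r)&(b>55)
orange=lambda r,g,b:(r>1.7*b)&(r>100)
MC=np.vstack([bx(-9,9,-85,0,130,135),cyl(12,130,145)])
MD=bx(-13,13,-18,18,60,110)
MP=np.vstack([bx(-8,8,-31,31,105,113),bx(-8,8,-16,16,113,149)])
E
python3 - <<'E'
from h import *
T=shot('top');S=shot('side')
print('handbins')
def go(n,m,f,bt,bs,z,yaws):
    ht,hs=hull_of(T,f,bt),hull_of(S,f,bs)
    c=at_z(T,ht.reshape(-1,2).mean(0),z)
    for nm,o in(('both',[(T,ht),(S,hs)]),('top',[(T,ht)]),('side',[(S,hs)])): print(n,nm,fit(m,o,[c[0],c[1],yaws]))
Y=np.arange(-3,3.1,.6)
go('cover',MC,orange,(275,165,325,200),(315,170,340,205),.137,Y)
go('driver',MD,red,(395,195,425,220),(370,270,400,300),.1,np.arange(-1.5,1.6,.5))
go('paddle',MP,blue,(190,222,225,246),(222,150,255,176),.12,np.arange(-1.5,1.6,.5))
# stand & housing lid corners from the 2.2x crop of the top picture
def q(pts,z): return np.array([at_z(T,np.array(a)/2.2+[120,100],z)[:2] for a in pts])
for n,pts,z in(('lid',[(358,110),(469,150),(431,252),(321,207)],.13),('dst',[(588,233),(648,202),(668,243),(610,277)],.06)):
    P=q(pts,z);print(n,P.round(3).tolist(),'c',P.mean(0).round(4),'sides',np.linalg.norm(P-np.roll(P,-1,0),axis=1).round(3),'ang',np.arctan2(*(np.roll(P,-1,0)-P).T[::-1]).round(3))
E
```

```text
handbins
cover both (array([ 0.6252,  0.0708, -0.4667]), np.float64(0.527))
cover top (array([ 0.6247,  0.071 , -0.4452]), np.float64(0.081))
cover side (array([0.5892, 0.0046, 2.6346]), np.float64(0.378))
driver both (array([ 0.5429, -0.28  ,  0.3885]), np.float64(0.452))
driver top (array([ 0.5429, -0.28  ,  0.3554]), np.float64(0.145))
driver side (array([ 0.5432, -0.2815,  0.7045]), np.float64(0.252))
paddle both (array([0.4602, 0.2983, 0.2634]), np.float64(0.995))
paddle top (array([0.4602, 0.2983, 0.2655]), np.float64(0.148))
paddle side (array([ 0.4731,  0.3302, -0.2036]), np.float64(0.776))
lid [[0.699, 0.082], [0.647, -0.06], [0.516, -0.011], [0.574, 0.128]] c [0.6091 0.0348] sides [0.152 0.14  0.151 0.134] ang [-1.923  2.781  1.178 -0.354]
dst [[0.547, -0.223], [0.589, -0.306], [0.533, -0.331], [0.487, -0.252]] c [ 0.5389 -0.278 ] sides [0.092 0.061 0.092 0.066] ang [-1.1   -2.714  2.09   0.444]
```

Run:
```python
from h import *
T=shot('top');S=shot('side')
for n,p,b in(('cov',S,(318,170,340,208)),('drv',S,(370,268,398,300)),('pad',S,(220,148,256,180)),('drvT',T,(395,195,425,220)),('padT',T,(190,222,228,248))):
    x0,y0,x1,y1=b;c=p['pixels'][y0:y1,x0:x1]
    cv2.imwrite(f'pics/z_{n}.png',cv2.resize(c[:,:,::-1],(380,int(380*(y1-y0)/(x1-x0))),interpolation=cv2.INTER_NEAREST))
ims=[cv2.imread(f'pics/z_{n}.png')  for n in('cov','drv','pad','drvT','padT')]
ims=[cv2.resize(i,(260,290)) for i in ims]+[np.zeros((290,260,3),np.uint8)]
cv2.imwrite('pics/m1.png',np.vstack([np.hstack(ims[:3]),np.hstack(ims[3:])]))
```

```text
(no output)
```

View pics/m1.png

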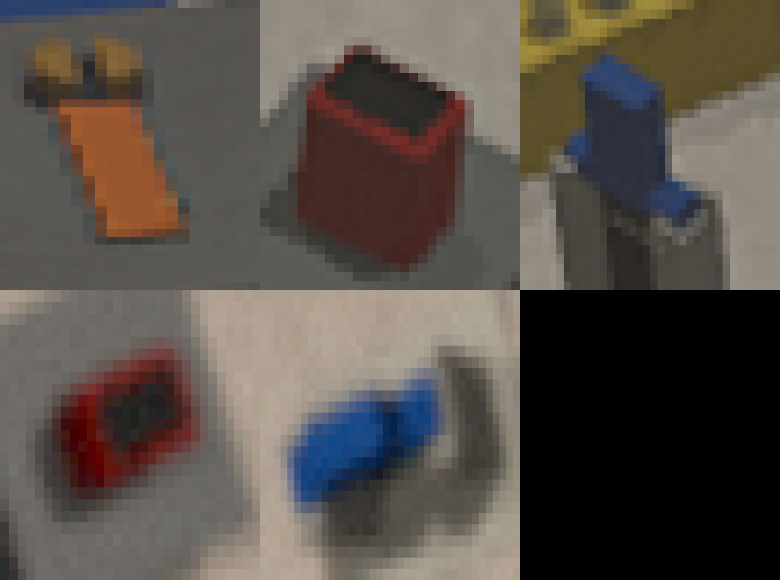

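```bash
cat >> h.py <<'E'
red=lambda r,g,b:(r>1.4*g)&(r-g>18)
blue=lambda r,g,b:(b>1.3*r)&(b-r>18)
orange=lambda r,g,b:(r>1.3*b)&(r-b>25)
def go(T,S,n,m,f,bt,bs,z,yaws):
    ht,hs=hull_of(T,f,bt),hull_of(S,f,bs)
    c=at_z(T,ht.reshape(-1,2).mean(0),z)
    for nm,o in(('both',[(T,ht),(S,hs)]),('top',[(T,ht)]),('side',[(S,hs)])): print(n,nm,fit(m,o,[c[0],c[1],yaws]))
E
python3 - <<'E'
from h import *
T=shot('top');S=shot('side')
go(T,S,'cover',MC,orange,(275,165,325,200),(318,173,340,205),.137,[-.5])
go(T,S,'driver',MD,red,(395,195,425,220),(370,268,400,300),.1,[0,.4,.8])
go(T,S,'paddle',MP,blue,(190,222,225,246),(222,150,255,180),.12,[0,.3])
bt=lambda r,g,b:(r-b<16)&(r<140)
h=hull_of(T,lambda r,g,b:(r-b<14)&(abs(r-g)<12)&(r>70),(380,180,430,235));print(cv2.minAreaRect(h))
# lid: top is grey; bottom walls whiter
E
```

```text
cover both (array([ 0.6255,  0.0704, -0.4826]), np.float64(0.583))
cover top (array([ 0.6241,  0.0735, -0.4014]), np.float64(0.213))
cover side (array([ 0.6227,  0.0645, -0.4827]), np.float64(0.365))
driver both (array([ 0.5434, -0.2811,  0.3256]), np.float64(0.361))
driver top (array([ 0.5434, -0.2811,  0.3169]), np.float64(0.101))
driver side (array([ 0.543 , -0.2816,  0.6311]), np.float64(0.216))
paddle both (array([0.4602, 0.2991, 0.2994]), np.float64(0.921))
paddle top (array([0.4602, 0.2991, 0.3055]), np.float64(0.087))
paddle side (array([ 0.4728,  0.3296, -0.1872]), np.float64(0.754))
((406.4415283203125, 207.4757080078125), (27.328716278076172, 27.149606704711914), 67.58385467529297)
```

Run:
```python
from h import *
T=shot('top');S=shot('side')
for n,m,f,b,v in(('c',MC,orange,(318,173,340,205),(.624,.0705,-.44)),('d',MD,red,(370,268,400,300),(.5434,-.281,.4)),('p',MP,blue,(222,150,255,180),(.4602,.2991,.3))):
    h=hull_of(S,f,b).reshape(-1,2);w=R.from_euler('z',v[2]).apply(m/1000)+[v[0],v[1],0]
    q=np.array([proj(S,a) for a in w]);print(n,h.min(0),h.max(0),'model',q.min(0).round(1),q.max(0).round(1),cv2.contourArea(cv2.convexHull(h)),cv2.contourArea(cv2.convexHull(q.astype(np.float32))))
```

```text
c [321.875 182.125] [333.125 200.625] model [320.6 174.3] [333.7 201.2] 139.8125 220.98615323519334
d [373.625 276.625] [391.625 296.875] model [372.5 271. ] [392.8 298.4] 293.15625 388.88519139401615
p [228.625 153.875] [238.375 159.875] model [225.7 153. ] [244.7 173.6] 39.5625 238.20709620625712
```

```bash
sed -i 's/np.ones((5,5)/np.ones((7,7)/; s/pts=np.argwhere(l==k)/pts=np.argwhere(np.isin(l,1+np.flatnonzero(s[1:,4]>80)))/' h.py
cat >> h.py <<'E'
red=lambda r,g,b:(r>1.25*g)&(r-g>10)
blue=lambda r,g,b:(b>1.2*r)&(b-r>10)
orange=lambda r,g,b:(r>1.22*b)&(r-b>14)
E
python3 - <<'E'
from h import *
T=shot('top');S=shot('side')
for n,f,b in(('c',orange,(318,173,337,204)),('d',red,(370,268,396,299)),('p',blue,(222,152,248,176))):
    h=hull_of(S,f,b).reshape(-1,2);print(n,h.min(0),h.max(0),cv2.contourArea(h))
go(T,S,'cover',MC,orange,(278,165,320,198),(318,173,337,204),.137,[-.5])
go(T,S,'driver',MD,red,(397,197,425,220),(370,268,396,299),.1,[0,.4,.8])
go(T,S,'paddle',MP,blue,(190,222,225,246),(222,152,248,176),.12,[0,.3])
E
```

```text
c [319.875 174.125] [333.375 200.625] 234.8125
d [373.375 276.625] [391.875 296.875] 305.4375
p [226.375 153.875] [243.625 171.875] 202.375
cover both (array([ 0.6246,  0.0714, -0.4467]), np.float64(0.339))
cover top (array([ 0.6233,  0.0744, -0.3801]), np.float64(0.265))
cover side (array([ 0.6246,  0.0714, -0.4473]), np.float64(0.072))
driver both (array([ 0.5437, -0.2817,  0.2838]), np.float64(0.324))
driver top (array([ 0.5438, -0.2817,  0.2758]), np.float64(0.099))
driver side (array([ 0.543 , -0.2816,  0.5746]), np.float64(0.192))
paddle both (array([0.4601, 0.2993, 0.3059]), np.float64(0.23))
paddle top (array([0.46  , 0.2993, 0.3178]), np.float64(0.074))
paddle side (array([0.4598, 0.2979, 0.1931]), np.float64(0.109))
```

```bash
cat >> h.py <<'E'
def row(pos,yaw):
    """tool-frame move (rad, mm) from measured pose to TCP pos, tool y along world yaw (mod pi, nearest)"""
    o=bot.get_obs();q=o['tool_rot'];C=R.from_quat([q[1],q[2],q[3],q[0]])
    c=C.as_matrix()[:,1];cy=np.arctan2(c[1],c[0])
    y=cy+(yaw-cy+np.pi/2)%np.pi-np.pi/2
    G=R.from_matrix(np.array([[np.sin(y),np.cos(y),0],[-np.cos(y),np.sin(y),0],[0,0,-1]]))
    print('t',round(o['t'],2),'tcp',o['eef_pos'].round(4),'yaw',cy.round(3),'F',o['contact_force'].round(1),'w',round(o['gripper_width'],3))
    print('row',(C.inv()*G).as_rotvec().round(3),(C.inv().apply(np.array(pos)-o['eef_pos'])*1000).round(1))
E
python3 - <<'E'
from h import *
T=shot('top')
for n,b,z in(('dst',(380,180,430,235),.06),('lid',(262,145,336,218),.13)):
    h=hull_of(T,lambda r,g,b:(r-b<14)&(abs(r-g)<12)&(r>70),b)
    w=np.array([at_z(T,a,z)[:2] for a in cv2.boxPoints(cv2.minAreaRect(h))])
    e=np.roll(w,-1,0)-w;print(n,w.mean(0).round(4),np.linalg.norm(e,axis=1).round(3),np.arctan2(e[:,1],e[:,0]).round(3))
row([.543,-.281,.25],.39)
E
```

```text
dst [ 0.542  -0.2802] [0.081 0.081 0.08  0.08 ] [-1.188 -2.782  1.95   0.366]
lid [0.6081 0.0385] [0.15  0.161 0.149 0.158] [-0.334 -1.922  2.793  1.221]Traceback (most recent call last):
  File "<stdin>", line 7, in <module>
  File "h.py", line 64, in row
    G=R.from_matrix(np.array([[np.sin(y),np.cos(y),0],[-np.cos(y),np.sin(y),0],[0,0,-1]]))
  File "scipy/spatial/transform/_rotation.pyx", line 1143, in scipy.spatial.transform._rotation.Rotation.from_matrix
ValueError: Non-positive determinant (left-handed or null coordinate frame) in rotation matrix 0: [[ 0.38018842  0.92490906  0.        ]
 [-0.92490906  0.38018842  0.        ]
 [ 0.          0.         -1.        ]].
```

```bash
sed -i 's/\[\[np.sin(y),np.cos(y),0\],\[-np.cos(y)/[[-np.sin(y),np.cos(y),0],[np.cos(y)/' h.py
python3 -c "
from h import *
row([.543,-.2808,.25],.375)"
```

```text
t 2.25 tcp [0.2745 0.6167 0.2313] yaw 1.152 F [ 0.2 -0.7  0.4] w 1.0
row [ 0.    -0.     0.777] [-610.3 -710.8  -18.7]
```

Request:
jog_arm --pt "0 0 0.4 -300 -355 -20 60" --pt "0 0 0.4 -300 -355 -20 60" --pt "0 0 0.4 -300 -355 -20 60" --pt "0 0 0.4 -300 -355 -20 60" --pt "0 0 0.4 -300 -355 -20 60" --pt "0 0 0.4 -300 -355 -20 60" --pt "0 0 0.777 -610 -711 -19 60" --pt "0 0 0.777 -610 -711 -19 60" --pt "0 0 0.777 -610 -711 -19 60" --pt "0 0 0.777 -610 -711 -19 60"

```text
t: 3.5
eef_pos: [0.4522, 0.0159, 0.2492]
tool_rot: [0.0, 0.563, 0.827, 0.001]
contact_force: [0.3, 0.4, -0.4]
gripper_width: 0.708
grasp_force: 0.0
```

```bash
python3 -c "
from h import *
row([.543,-.2808,.25],.375)"
```

```text
t 3.5 tcp [0.4522 0.0159 0.2492] yaw 0.375 F [ 0.3  0.4 -0.4] w 0.708
row [ 0.002 -0.     0.   ] [-309.3  -24.3   -0.9]
```

Request:
jog_arm --pt "0 0 0 -309 -24 -1 60" --pt "0 0 0 -309 -24 -1 60" --pt "0 0 0 -309 -24 -1 60" --pt "0 0 0 -309 -24 -1 60" --pt "0 0 0 -309 -24 -1 60" --pt "0 0 0 -309 -24 -1 60" --pt "0 0 0 -309 -24 60 60" --pt "0 0 0 -309 -24 120 60" --pt "0 0 0 -309 -24 125 60" --pt "0 0 0 -309 -24 125 60"

```text
t: 4.75
eef_pos: [0.5435, -0.2788, 0.1252]
tool_rot: [0.001, 0.563, 0.827, 0.0]
contact_force: [0.3, -0.3, 0.5]
gripper_width: 0.701
grasp_force: 0.0
```

```bash
python3 -c "
from h import *
row([.543,-.2808,.072],.375)
p=shot('side')
o=bot.get_obs();print(proj(p,o['eef_pos']),proj(p,[.543,-.2808,.11]))
c=p['pixels'][180:340,300:480,::-1]
cv2.imwrite('pics/s2.png',cv2.resize(c,None,fx=4,fy=4,interpolation=cv2.INTER_CUBIC)[:600])"
```

```text
t 4.75 tcp [ 0.5435 -0.2788  0.1252] yaw 0.375 F [ 0.3 -0.3  0.5] w 0.701
row [0.001 0.001 0.   ] [-1.7 -1.2 53.2]
[383.51117079 272.48989241] [383.07349853 277.75288762]
```

View pics/s2.png

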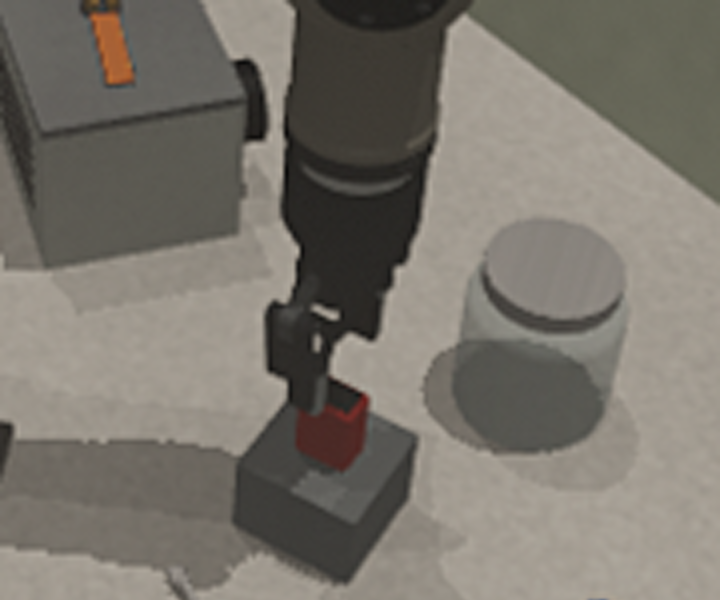

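The gripper straddles the red handle (crop 330,420), with its fingers either side of it. Descending and gripping.

Request:
jog_arm --pt "0 0 0 -2 -1 25 60" --pt "0 0 0 -2 -1 45 60" --pt "0 0 0 -2 -1 53 60" --pt "0 0 0 -2 -1 53 60" --pt "0 0 0 -2 -1 53 20" --pt "0 0 0 -2 -1 53 20" --pt "0 0 0 -2 -1 53 20" --pt "0 0 0 -2 -1 53 20" --grip_force 60

```text
t: 5.8
eef_pos: [0.5431, -0.2811, 0.0715]
tool_rot: [0.001, 0.563, 0.827, 0.0]
contact_force: [-0.3, 0.5, 6.4]
gripper_width: 0.301
grasp_force: 59.4
```

```bash
python3 -c "
from h import *
row([.543,-.2808,.072],.375)
print(bot.get_obs()['grasp_force'])"
```

```text
t 5.8 tcp [ 0.5431 -0.2811  0.0715] yaw 0.375 F [-0.3  0.5  6.4] w 0.301
row [0.001 0.001 0.   ] [ 0.3  0.  -0.5]
59.43435072898865
```

Request:
jog_arm --pt "0 0 0 0 0 -20 20" --pt "0 0 0 0 0 -60 20" --pt "0 0 0 0 0 -120 20" --pt "0 0 0 0 0 -180 20" --pt "0 0 0 0 0 -185 20" --pt "0 0 0 0 0 -185 20"

```text
t: 6.55
eef_pos: [0.5422, -0.2806, 0.2561]
tool_rot: [0.0, 0.563, 0.827, 0.0]
contact_force: [0.3, 0.0, -1.6]
gripper_width: 0.299
grasp_force: 59.1
```

```bash
python3 -c "
from h import *
row([.6246,.0712,.2565],-.446)
T=shot('top');S=shot('side')
X=bot.get_obs()['eef_pos']-[0,0,.0665]
for p in(T,S): print(proj(p,X),[(np.round(d['xy'],1),round(d['score'],2)) for d in bot.tip_of('driver_tip',p)])
c=S['pixels'][150:290,330:470,::-1]
cv2.imwrite('pics/s3.png',cv2.resize(c,None,fx=4,fy=4,interpolation=cv2.INTER_CUBIC)[:600])"
```

```text
t 6.55 tcp [ 0.5422 -0.2806  0.2561] yaw 0.375 F [ 0.3  0.  -1.6] w 0.299
row [ 0.001 -0.     0.821] [ 2.972e+02  2.056e+02 -2.000e-01]
[416.96445759 202.98090018] [(array([417.8, 201.7]), 0.57)]
[384.85151579 254.78848194] [(array([383.6, 254.6]), 0.7), (array([341.4, 318.3]), 0.6)]
```

View pics/s3.png

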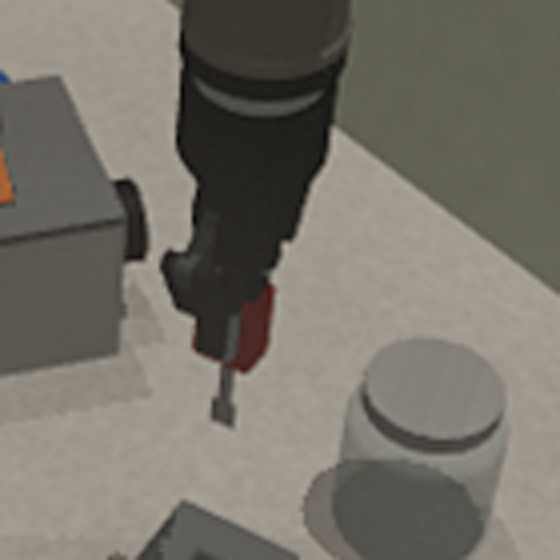

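The driver is held upright. Its blade tip is at about (385,255), matching the predicted tip to within 1 px. Moving above the screw.

Request:
jog_arm --pt "0 0 0.821 297 205.6 0 20" --pt "0 0 0.821 297 205.6 0 20" --pt "0 0 0.821 297 205.6 0 20" --pt "0 0 0.821 297 205.6 0 20" --pt "0 0 0.821 297 205.6 0 20" --pt "0 0 0.821 297 205.6 0 20" --pt "0 0 0.821 297 205.6 25 20" --pt "0 0 0.821 297 205.6 30 20" --pt "0 0 0.821 297 205.6 30 20"

```text
t: 7.88
eef_pos: [0.6245, 0.0695, 0.2253]
tool_rot: [0.0, 0.847, 0.532, -0.001]
contact_force: [0.2, -0.3, -1.7]
gripper_width: 0.301
grasp_force: 59.1
```

```bash
python3 -c "
from h import *
row([.6246,.0712,.2165],-.446)
S=shot('side');T=shot('top')
X=bot.get_obs()['eef_pos']-[0,0,.0665]
for p in(S,T): print(proj(p,X),proj(p,[.6246,.0712,.145]),[(np.round(d['xy'],1),round(d['score'],2)) for d in bot.tip_of('driver_tip',p)],[(np.round(d['xy'],1),round(d['score'],2)) for d in bot.tip_of('screw_head',p)])
c=S['pixels'][130:220,280:380,::-1]
cv2.imwrite('pics/s4.png',cv2.resize(c,None,fx=6,fy=6,interpolation=cv2.INTER_CUBIC)[:600])"
```

```text
t 7.88 tcp [0.6245 0.0695 0.2253] yaw -0.448 F [ 0.2 -0.3 -1.7] w 0.301
row [-0.001  0.001 -0.002] [ 1.6 -0.7  8.8]
[325.45678196 172.66743419] [324.92805894 176.7139547 ] [(array([341.5, 320.2]), 0.83), (array([325.5, 172.2]), 0.59)] [(array([322.4, 177.1]), 0.71), (array([237.6, 196.9]), 0.17)]
[286.51018157 174.04180897] [286.17915915 175.2013376 ] [(array([399. , 242.1]), 0.54)] [(array([283.8, 174.3]), 0.51)]
```

View pics/s4.png

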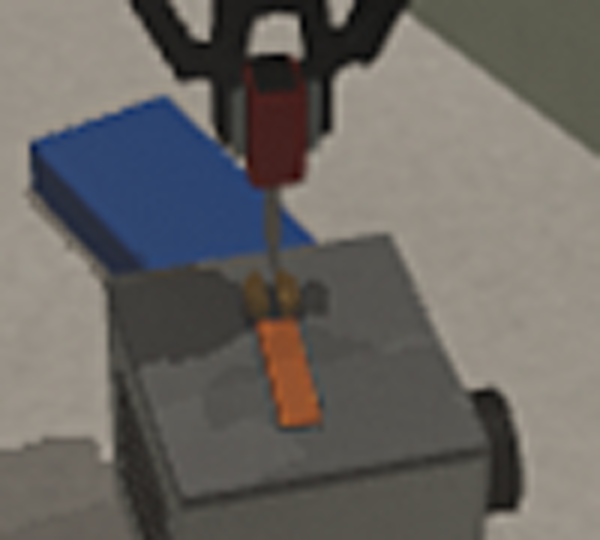

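Request:
jog_arm --pt "0 0 0 1.6 -0.7 6 20" --pt "0 0 0 1.6 -0.7 11 20" --pt "0 0 0 1.6 -0.7 13 20" --pt "0 0 0 1.6 -0.7 15 20" --pt "0 0 0 1.6 -0.7 16.5 20" --pt "0 0 0 1.6 -0.7 16.5 20"

```text
t: 8.93
eef_pos: [0.625, 0.0726, 0.2091]
tool_rot: [-0.0, 0.846, 0.533, -0.0]
contact_force: [-0.2, -0.5, -1.0]
gripper_width: 0.295
grasp_force: 59.1
```

```bash
python3 -c "
from h import *
row([.6246,.0712,.2035],-.446)"
```

```text
t 8.93 tcp [0.625  0.0726 0.2091] yaw -0.446 F [-0.2 -0.5 -1. ] w 0.295
row [-0.  0. -0.] [-1.4  0.2  5.6]
```

Request:
jog_arm --pt "0 0 0 -0.7 0 2 20" --pt "0 0 0 -0.7 0 4 20" --pt "0 0 0 -0.7 0 5 20" --pt "0 0 0 -0.7 0 5 20"

```text
t: 9.43
eef_pos: [0.6247, 0.072, 0.2041]
tool_rot: [-0.0, 0.846, 0.533, -0.0]
contact_force: [0.6, -0.3, -1.5]
gripper_width: 0.295
grasp_force: 59.1
```

```bash
python3 -c "
from h import *
row([.6246,.0712,.2035],-.446);print(bot.get_obs()['torque'])
for i in range(3): row([.6246,.0712,.2035],-.446)"
```

```text
t 9.43 tcp [0.6247 0.072  0.2041] yaw -0.446 F [ 0.6 -0.3 -1.5] w 0.295
row [-0.  0. -0.] [-0.7  0.3  0.6]
[0.03542026 0.02850043 0.02408932]
t 9.43 tcp [0.6247 0.072  0.2041] yaw -0.446 F [ 0.6 -0.3 -1.5] w 0.295
row [-0.  0. -0.] [-0.7  0.3  0.6]
t 9.43 tcp [0.6247 0.072  0.2041] yaw -0.446 F [ 0.6 -0.3 -1.5] w 0.295
row [-0.  0. -0.] [-0.7  0.3  0.6]
t 9.43 tcp [0.6247 0.072  0.2041] yaw -0.446 F [ 0.6 -0.3 -1.5] w 0.295
row [-0.  0. -0.] [-0.7  0.3  0.6]
```

Request:
jog_arm --pt "0 0 -0.12 -0.5 0 0 20" --pt "0 0 -0.25 -0.5 0 0 20" --pt "0 0 -0.4 -0.5 0 0 20" --pt "0 0 -0.55 -0.5 0 0 20" --pt "0 0 -0.7 -0.5 0 0 20" --pt "0 0 -0.85 -0.5 0 0 20" --pt "0 0 -1.0 -0.5 0 0 20" --pt "0 0 -1.0 -0.5 0 0 20"

```text
t: 10.42
eef_pos: [0.6244, 0.0713, 0.2042]
tool_rot: [-0.0, 0.488, 0.873, 0.0]
contact_force: [-0.1, -0.1, -0.9]
gripper_width: 0.298
grasp_force: 59.1
```

```bash
python3 -c "
from h import *
row([.6246,.0712,.2035],1.15);print(bot.get_obs()['torque'])"
```

```text
t 10.43 tcp [0.6244 0.0713 0.2042] yaw 0.552 F [-0.1 -0.1 -0.9] w 0.298
row [ 0.    -0.    -0.598] [-0.2  0.2  0.7]
[ 0.00994635  0.12375542 -0.00613341]
```

Request:
jog_arm --pt "0 0 -0.15 0 0 0 20" --pt "0 0 -0.3 0 0 0 20" --pt "0 0 -0.45 0 0 0 20" --pt "0 0 -0.6 0 0 0 20" --pt "0 0 -0.6 0 0 0 20"

```text
t: 11.05
eef_pos: [0.6243, 0.0711, 0.2041]
tool_rot: [-0.0, 0.209, 0.978, -0.0]
contact_force: [-1.2, -0.7, -1.1]
gripper_width: 0.294
grasp_force: 59.3
```

```bash
python3 -c "
from h import *
row([.6246,.0712,.2035],1.1);print(bot.get_obs()['torque'])
S=shot('side')
c=S['pixels'][130:220,280:380,::-1]
cv2.imwrite('pics/s5.png',cv2.resize(c,None,fx=6,fy=6,interpolation=cv2.INTER_CUBIC)[:600])"
```

```text
t 11.05 tcp [0.6243 0.0711 0.2041] yaw 1.15 F [-1.2 -0.7 -1.1] w 0.294
row [-0.   -0.    0.05] [-0.2  0.2  0.6]
[-0.14494107  0.30629998 -0.02127229]
```

View pics/s5.png

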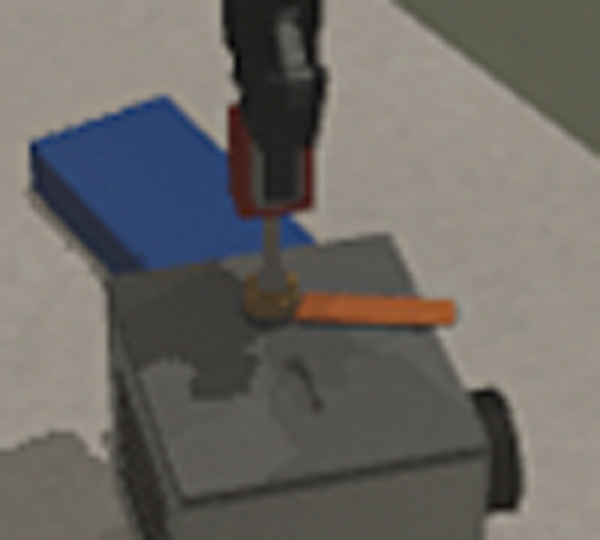

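Cover is swung over to the right (crop 380,310), and the dark slot is exposed (crop 303,385). Backing off the play and lifting.

Request:
jog_arm --pt "0 0 0.1 0 0 0 20" --pt "0 0 0.1 0 0 0 20" --pt "0 0 0.1 0 0 -4 20" --pt "0 0 0.1 0 0 -12 20" --pt "0 0 0.1 0 0 -52 20" --pt "0 0 0.1 0 0 -52 20"

```text
t: 11.85
eef_pos: [0.6268, 0.0715, 0.2602]
tool_rot: [0.003, 0.256, 0.967, 0.002]
contact_force: [0.4, -0.3, -1.9]
gripper_width: 0.294
grasp_force: 59.3
```

```bash
python3 -c "
from h import *
row([.5431,-.2811,.2565],.375)
T=shot('top');S=shot('side')
go(T,S,'cover',MC,orange,(270,160,310,190),(318,173,360,187),.137,[.7,1.1])
"
```

```text
t 11.85 tcp [0.6268 0.0715 0.2602] yaw 1.054 F [ 0.4 -0.3 -1.9] w 0.294
row [0.006 0.003 0.679] [-101.5 -347.9    2.6]
cover both (array([0.6248, 0.0728, 0.8516]), np.float64(0.864))
cover top (array([0.637 , 0.1052, 0.3001]), np.float64(0.711))
cover side (array([0.6247, 0.0726, 0.881 ]), np.float64(0.07))
```

Request:
jog_arm --pt "0 0 0.679 -101 -348 3 20" --pt "0 0 0.679 -101 -348 3 20" --pt "0 0 0.679 -101 -348 3 20" --pt "0 0 0.679 -101 -348 3 20" --pt "0 0 0.679 -101 -348 3 20" --pt "0 0 0.679 -101 -348 3 20" --pt "0 0 0.679 -101 -348 3 20" --pt "0 0 0.679 -101 -348 40 20" --pt "0 0 0.679 -101 -348 90 20" --pt "0 0 0.679 -101 -348 90 20"

```text
t: 13.2
eef_pos: [0.5379, -0.2781, 0.1622]
tool_rot: [-0.004, 0.562, 0.827, -0.001]
contact_force: [-0.4, 1.1, -2.0]
gripper_width: 0.301
grasp_force: 59.3
```

```bash
python3 -c "
from h import *
row([.5431,-.2811,.0715],.375)"
```

```text
t 13.2 tcp [ 0.5379 -0.2781  0.1622] yaw 0.376 F [-0.4  1.1 -2. ] w 0.301
row [-0.006 -0.006  0.001] [-5.3  4.3 90.7]
```

Request:
jog_arm --pt "0 0 0 0 0 0 20" --pt "0 0 0 0 0 0 20" --pt "0 0 0 0 0 0 20"

```text
t: 13.58
eef_pos: [0.5412, -0.2812, 0.1677]
tool_rot: [0.001, 0.563, 0.827, 0.0]
contact_force: [-0.3, -0.6, -1.1]
gripper_width: 0.295
grasp_force: 59.3
```

```bash
python3 -c "
from h import *
row([.5431,-.2811,.0715],.375)"
```

```text
t 13.57 tcp [ 0.5412 -0.2812  0.1677] yaw 0.375 F [-0.3 -0.6 -1.1] w 0.295
row [0.002 0.001 0.   ] [-0.4  1.6 96.2]
```

Request:
jog_arm --pt "0 0 0 -0.4 1.6 0 20" --pt "0 0 0 -0.4 1.6 30 20" --pt "0 0 0 -0.4 1.6 60 20" --pt "0 0 0 -0.4 1.6 80 20" --pt "0 0 0 -0.4 1.6 90 20" --pt "0 0 0 -0.4 1.6 94 20" --pt "0 0 0 -0.4 1.6 95.5 20" --pt "0 0 0 -0.4 1.6 95.5 20" --pt "0 0 0 -0.4 1.6 95.5 20"

```text
t: 14.7
eef_pos: [0.5425, -0.2811, 0.0715]
tool_rot: [0.001, 0.563, 0.826, 0.0]
contact_force: [0.1, -0.4, 3.2]
gripper_width: 0.297
grasp_force: 59.6
```

```bash
python3 -c "
from h import *
row([.5431,-.2811,.0715],.375)"
```

```text
t 14.7 tcp [ 0.5425 -0.2811  0.0715] yaw 0.375 F [ 0.1 -0.4  3.2] w 0.297
row [ 0.001  0.001 -0.   ] [-0.2  0.5 -0. ]
```

Request:
jog_arm --pt "0 0 0 0 0 0 60" --pt "0 0 0 0 0 0 60" --pt "0 0 0 0 0 0 60" --pt "0 0 0 0 0 0 60" --pt "0 0 0 0 0 -30 60" --pt "0 0 0 0 0 -90 60" --pt "0 0 0 0 0 -150 60" --pt "0 0 0 0 0 -185 60" --pt "0 0 0 0 0 -185 60" --pt "0 0 0 0 0 -185 60"

```text
t: 15.95
eef_pos: [0.5416, -0.2802, 0.2548]
tool_rot: [-0.001, 0.563, 0.827, 0.0]
contact_force: [-0.8, 0.2, -1.1]
gripper_width: 0.702
grasp_force: 0.0
```

```bash
python3 -c "
from h import *
row([.460,.2988,.26],.28)
T=shot('top');S=shot('side')
go(T,S,'driver',MD,red,(397,197,425,220),(370,268,396,299),.1,[.4])
go(T,S,'cover',MC,orange,(275,150,310,190),(318,173,360,187),.137,[.9])
h=hull_of(T,lambda r,g,b:(r-b<14)&(abs(r-g)<12)&(r>70),(262,145,336,218));
w=np.array([at_z(T,a,.13)[:2] for a in cv2.boxPoints(cv2.minAreaRect(h))])
e=np.roll(w,-1,0)-w;print(w.mean(0).round(4),np.linalg.norm(e,axis=1).round(3),np.arctan2(e[:,1],e[:,0]).round(3))
def up(p,b,f): x0,y0,x1,y1=b;return cv2.resize(p['pixels'][y0:y1,x0:x1,::-1],(400,400),interpolation=cv2.INTER_CUBIC)
cv2.imwrite('pics/m6.png',np.hstack([up(S,(310,170,350,210),0),up(T,(285,165,325,205),0)]))
for p in(S,T):print([(np.round(d['xy'],1),round(d['score'],2)) for d in bot.tip_of('slot',p)],[proj(p,[x,.0197,.13]) for x in(.6012,.6057)])
"
```

```text
t 15.95 tcp [ 0.5416 -0.2802  0.2548] yaw 0.375 F [-0.8  0.2 -1.1] w 0.702
row [-0.001 -0.001  0.095] [568.7 136.3  -4.7]
driver both (array([ 0.5418, -0.2823,  0.519 ]), np.float64(0.335))
driver top (array([ 0.5417, -0.2825,  0.3133]), np.float64(0.111))
driver side (array([ 0.5413, -0.2825,  0.6029]), np.float64(0.2))
cover both (array([0.6251, 0.0739, 0.8487]), np.float64(0.366))
cover top (array([0.6252, 0.0748, 0.7857]), np.float64(0.29))
cover side (array([0.6246, 0.0732, 0.8733]), np.float64(0.073))
[0.6088 0.0379] [0.15  0.158 0.149 0.156] [-0.351 -1.939  2.777  1.205]
[(array([331.3, 194.4]), 0.72)] [array([328.76666692, 193.79871018]), array([330.1242814 , 193.18219033])]
[(array([306.6, 184.4]), 0.56)] [array([304.83708878, 184.32612045]), array([304.83436209, 182.7381182 ])]
```

View pics/m6.png

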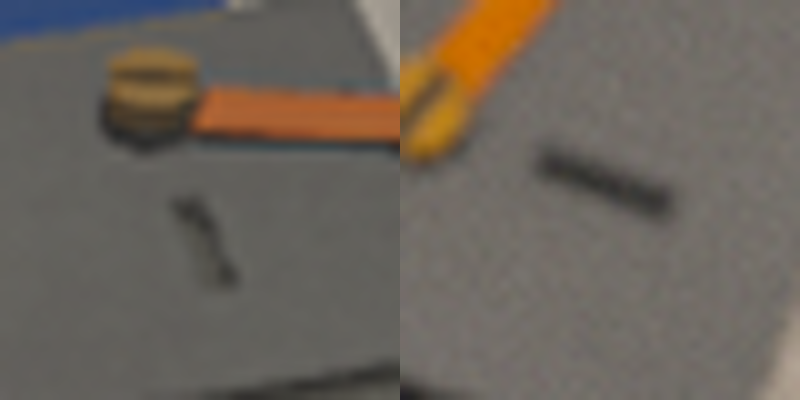

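```bash
cat >> h.py <<'E'
def slotpix(p,b):
    x0,y0,x1,y1=b;g=p['pixels'][y0:y1,x0:x1].astype(float).mean(2);g=cv2.GaussianBlur(g,(0,0),.6)
    w=np.clip(np.median(g)-12-g,0,None);m=cv2.moments(w)
    a=.5*np.arctan2(2*m['mu11'],m['mu20']-m['mu02']);c=np.array([m['m10']/m['m00']+x0,m['m01']/m['m00']+y0]);return c,a
E
python3 -c "
from h import *
T=shot('top');S=shot('side')
for p,b in((T,(296,177,315,190)),(S,(325,188,336,200))):
    c,a=slotpix(p,b);w=at_z(p,c,.13);v=at_z(p,c+5*np.array([np.cos(a),np.sin(a)]),.13)-w
    print(c.round(2),w.round(4),np.arctan2(v[1],v[0])+np.pi/2)
"
```

```text
[304.9  182.88] [0.6053 0.0195 0.13  ] -0.34421215076335887
[329.83 192.76] [0.6061 0.0216 0.13  ] -0.2783462250145874
```

Request:
jog_arm --pt "0 0 0.095 280 68 -5 60" --pt "0 0 0.095 280 68 -5 60" --pt "0 0 0.095 280 68 -5 60" --pt "0 0 0.095 280 68 -5 60" --pt "0 0 0.095 400 98 -5 60" --pt "0 0 0.095 569 136 -5 60" --pt "0 0 0.095 569 136 -5 60" --pt "0 0 0.095 569 136 -5 60" --pt "0 0 0.095 569 136 -5 60" --pt "0 0 0.095 569 136 -5 60"

```text
t: 17.5
eef_pos: [0.4584, 0.3029, 0.2601]
tool_rot: [-0.0, 0.599, 0.801, -0.0]
contact_force: [0.6, -0.6, 0.8]
gripper_width: 0.701
grasp_force: 0.0
```

Request:
jog_arm --pt "0 0 0 0 0 0 50" --pt "0 0 0 0 0 0 50" --pt "0 0 0 0 0 0 50"

```text
t: 17.88
eef_pos: [0.4609, 0.2964, 0.2608]
tool_rot: [0.0, 0.603, 0.798, -0.0]
contact_force: [1.0, 0.1, -0.3]
gripper_width: 0.589
grasp_force: 0.0
```

```bash
python3 -c "
from h import *
row([.460,.2988,.175],.28)
"
```

```text
t 17.88 tcp [0.4609 0.2964 0.2608] yaw 0.277 F [ 1.   0.1 -0.3] w 0.589
row [ 0.     0.    -0.003] [ 2.5 -0.2 85.8]
```

Request:
jog_arm --pt "0 0 0 2 0 40 50" --pt "0 0 0 2 0 90 50" --pt "0 0 0 2 0 115 50" --pt "0 0 0 2 0 130 50" --pt "0 0 0 2 0 140 50" --pt "0 0 0 2 0 143 50" --pt "0 0 0 2 0 143 50" --pt "0 0 0 2 0 143 50"

```text
t: 18.88
eef_pos: [0.46, 0.3008, 0.1184]
tool_rot: [0.0, 0.601, 0.799, 0.001]
contact_force: [0.2, 0.7, -0.7]
gripper_width: 0.587
grasp_force: 0.0
```

```bash
python3 -c "
from h import *
row([.460,.2988,.117],.28)
"
```

```text
t 18.88 tcp [0.46   0.3008 0.1184] yaw 0.28 F [ 0.2  0.7 -0.7] w 0.587
row [ 0.001 -0.001  0.   ] [-1.9 -0.6  1.4]
```

Request:
jog_arm --pt "0 0 0 -1.5 0 0.5 30" --pt "0 0 0 -1.5 0 0.5 10" --pt "0 0 0 -1.5 0 0.5 10" --pt "0 0 0 -1.5 0 0.5 10" --pt "0 0 0 -1.5 0 0.5 10" --pt "0 0 0 -1.5 0 0.5 10" --grip_force 45

```text
t: 19.62
eef_pos: [0.4605, 0.299, 0.1175]
tool_rot: [0.0, 0.602, 0.799, 0.0]
contact_force: [2.4, 0.0, 2.6]
gripper_width: 0.18
grasp_force: 47.6
```

```bash
python3 -c "
from h import *
row([.460,.2988,.117],.28)
o=bot.get_obs();print(o['grasp_force'],o['torque'])
"
```

```text
t 19.62 tcp [0.4605 0.299  0.1175] yaw 0.28 F [2.4 0.  2.6] w 0.18
row [ 0.001 -0.    -0.   ] [-0.1 -0.6  0.5]
47.649428844451904 [-0.13710226 -0.46469413  0.04701022]
```

Request:
jog_arm --pt "0 0 0 0 0 -10 10" --pt "0 0 0 0 0 -40 10" --pt "0 0 0 0 0 -90 10" --pt "0 0 0 0 0 -140 10" --pt "0 0 0 0 0 -170 10" --pt "0 0 0 0 0 -170 10" --pt "0 0 0 0 0 -170 10" --pt "0 0 0 0 0 -170 10"

```text
t: 20.62
eef_pos: [0.459, 0.2985, 0.2857]
tool_rot: [-0.0, 0.601, 0.799, -0.002]
contact_force: [-0.8, 0.6, -1.0]
gripper_width: 0.178
grasp_force: 47.5
```

```bash
python3 -c "
from h import *
row([.6055,.0200,.285],-.35)
T=shot('top');S=shot('side');e=bot.get_obs()['eef_pos']
for p in(T,S):
  for n,z in(('paddle',.1095),('paddle_line',.0275)): print(n,proj(p,e-[0,0,z]).round(1),[(np.round(d['xy'],1),round(d['score'],2)) for d in bot.tip_of(n,p)])
"
```

```text
t 20.62 tcp [0.459  0.2985 0.2857] yaw 0.28 F [-0.8  0.6 -1. ] w 0.178
row [-0.002  0.002  0.63 ] [-308.2   63.8    0.9]
paddle [199.3 234.9] [(array([200.1, 232.7]), 0.42)]
paddle_line [190.9 233.8] [(array([194.6, 233.5]), 0.62)]
paddle [232.2 148.6] [(array([234. , 147.3]), 0.97), (array([288.9, 294.3]), 0.43)]
paddle_line [228.5 124.1] [(array([229.1, 125.8]), 0.73), (array([256.1, 248.8]), 0.69)]
```

Request:
jog_arm --pt "0 0 0.63 -308 64 0 10" --pt "0 0 0.63 -308 64 0 10" --pt "0 0 0.63 -308 64 0 10" --pt "0 0 0.63 -308 64 0 10" --pt "0 0 0.63 -308 64 0 10" --pt "0 0 0.63 -308 64 0 10" --pt "0 0 0.63 -308 64 0 10" --pt "0 0 0.63 -308 64 0 10" --pt "0 0 0.63 -308 64 0 10" --pt "0 0 0.63 -308 64 0 10"

```text
t: 22.18
eef_pos: [0.6065, 0.0217, 0.2873]
tool_rot: [-0.0, 0.819, 0.574, 0.0]
contact_force: [0.0, 0.7, -0.1]
gripper_width: 0.178
grasp_force: 47.4
```

```bash
python3 -c "
from h import *
row([.6055,.0200,.245],-.35)
"
```

```text
t 22.18 tcp [0.6065 0.0217 0.2873] yaw -0.348 F [ 0.   0.7 -0.1] w 0.178
row [-0.    -0.     0.002] [-2.  -0.3 42.3]
```

Request:
jog_arm --pt "0 0 0 -2 -0.3 15 10" --pt "0 0 0 -2 -0.3 30 10" --pt "0 0 0 -2 -0.3 40 10" --pt "0 0 0 -2 -0.3 42 10" --pt "0 0 0 -2 -0.3 42 10" --pt "0 0 0 -2 -0.3 42 10"

```text
t: 22.92
eef_pos: [0.6061, 0.0189, 0.2457]
tool_rot: [0.0, 0.819, 0.573, 0.0]
contact_force: [-0.2, -0.2, -1.2]
gripper_width: 0.182
grasp_force: 47.4
```

```bash
python3 -c "
from h import *
row([.6055,.0200,.245],-.35)
S=shot('side');T=shot('top');e=bot.get_obs()['eef_pos']
c=S['pixels'][145:215,290:370,::-1]
cv2.imwrite('pics/s7.png',cv2.resize(c,None,fx=8,fy=8,interpolation=cv2.INTER_CUBIC)[:600])
for p in(S,T):
  print(proj(p,e-[0,0,.1095]).round(1),[(np.round(d['xy'],1),round(d['score'],2)) for d in bot.tip_of('paddle',p)],proj(p,[.6055,.02,.13]).round(1),[(np.round(d['xy'],1),round(d['score'],2)) for d in bot.tip_of('slot',p)])
"
```

```text
t 22.93 tcp [0.6061 0.0189 0.2457] yaw -0.35 F [-0.2 -0.2 -1.2] w 0.182
row [ 0.001 -0.    -0.   ] [ 0.9 -0.9  0.7]
[330.4 191.6] [(array([331.2, 188.1]), 0.83), (array([237.9, 197.6]), 0.62)] [330.  193.2] [(array([329.3, 193.5]), 0.81)]
[305.1 182.3] [] [304.7 182.8] [(array([212.9, 233.6]), 0.74)]
```

View pics/s7.png

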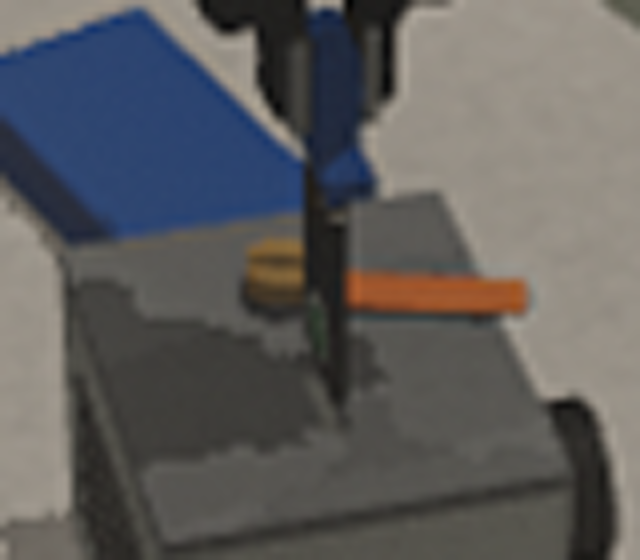

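The near lower blade corner (crop 343,398) is just above the slot's near end (345,425), laterally aligned. I'll average a few pose readings to beat the noise before lowering.

```bash
cat >> h.py <<'E'
def avg(n=10):
    P=[];F=[];M=[]
    for i in range(n): bot.read_camera('side');o=bot.get_obs();P.append(o['eef_pos']);F.append(o['contact_force']);M.append(o['torque'])
    print('pos',np.mean(P,0).round(4),np.std(P,0).round(4),'F',np.mean(F,0).round(2),'M',np.mean(M,0).round(3));return np.mean(P,0)
def delta(pos,m):
    q=bot.get_obs()['tool_rot'];print('shift',(R.from_quat([q[1],q[2],q[3],q[0]]).inv().apply(np.array(pos)-m)*1000).round(2))
E
python3 -c "
from h import *
m=avg();delta([.6055,.02,.2455],m)"
```

```text
pos [0.6057 0.0189 0.2452] [0.     0.     0.0001] F [-0.02  0.06 -0.54] M [ 0.013  0.003 -0.013]
shift [ 0.93 -0.52 -0.28]
```

Request:
jog_arm --pt "0 0 0 0.6 -0.3 2 10" --pt "0 0 0 0.6 -0.3 4 10" --pt "0 0 0 0.6 -0.3 6 10" --pt "0 0 0 0.6 -0.3 8 10" --pt "0 0 0 0.6 -0.3 10 10" --pt "0 0 0 0.6 -0.3 12 10" --pt "0 0 0 0.6 -0.3 12 10"

```text
t: 24.6
eef_pos: [0.6055, 0.0196, 0.233]
tool_rot: [-0.0, 0.819, 0.573, -0.0]
contact_force: [-0.4, 0.3, -0.1]
gripper_width: 0.182
grasp_force: 47.4
```

```bash
python3 -c "
from h import *
m=avg(8);delta([.6055,.02,.1575],m)"
```

```text
pos [0.6056 0.0196 0.2332] [0.     0.     0.0001] F [ 0.03 -0.21 -0.78] M [-0.031  0.012  0.007]
shift [ 0.36 -0.26 75.74]
```

Request:
jog_arm --pt "0 0 0 0 0 3 10" --pt "0 0 0 0 0 6 10" --pt "0 0 0 0 0 9 10" --pt "0 0 0 0 0 12 10" --pt "0 0 0 0 0 15 10" --pt "0 0 0 0 0 15 10"

```text
t: 25.75
eef_pos: [0.6054, 0.0196, 0.2179]
tool_rot: [-0.0, 0.819, 0.573, -0.0]
contact_force: [-0.5, -0.1, -1.1]
gripper_width: 0.183
grasp_force: 47.4
```

```bash
python3 -c "
from h import *
m=avg(8);delta([.6055,.02,.1575],m)"
```

```text
pos [0.6056 0.0196 0.2182] [0.     0.     0.0001] F [-0.1  -0.16 -0.68] M [-0.065  0.006  0.016]
shift [ 0.35 -0.26 60.74]
```

Request:
jog_arm --pt "0 0 0 0 0 4 10" --pt "0 0 0 0 0 8 10" --pt "0 0 0 0 0 12 10" --pt "0 0 0 0 0 16 10" --pt "0 0 0 0 0 20 10" --pt "0 0 0 0 0 24 10" --pt "0 0 0 0 0 28 10" --pt "0 0 0 0 0 32 10" --pt "0 0 0 0 0 36 10" --pt "0 0 0 0 0 36 10"

```text
t: 27.4
eef_pos: [0.6053, 0.0197, 0.1818]
tool_rot: [-0.0, 0.819, 0.573, -0.0]
contact_force: [-0.3, 0.0, 0.7]
gripper_width: 0.179
grasp_force: 47.3
```

```bash
python3 -c "
from h import *
m=avg(8);delta([.6055,.02,.1575],m)"
```

```text
pos [0.6056 0.0196 0.1822] [0.0001 0.     0.0001] F [-0.22  0.01 -0.93] M [-0.068  0.063  0.001]
shift [ 0.36 -0.24 24.74]
```

Request:
jog_arm --pt "0 0 0 0 0 4 10" --pt "0 0 0 0 0 8 10" --pt "0 0 0 0 0 12 10" --pt "0 0 0 0 0 16 10" --pt "0 0 0 0 0 20 10" --pt "0 0 0 0 0 23 10" --pt "0 0 0 0 0 23 10" --pt "0 0 0 0 0 23 10"

```text
t: 28.8
eef_pos: [0.6056, 0.0196, 0.1592]
tool_rot: [-0.0, 0.819, 0.573, 0.0]
contact_force: [0.0, 0.1, -0.7]
gripper_width: 0.178
grasp_force: 47.3
```

```bash
python3 -c "
from h import *
m=avg(12);delta([.6055,.02,.1575],m)
S=shot('side')
for n in('paddle_line','slot'): print(n,[(np.round(d['xy'],1),round(d['score'],2)) for d in bot.tip_of(n,S)])
print([proj(S,[.6056,.0196,z]).round(1) for z in(.13,.132,.145)])
c=S['pixels'][150:210,295:365,::-1]
cv2.imwrite('pics/s8.png',cv2.resize(c,None,fx=10,fy=10,interpolation=cv2.INTER_CUBIC)[:600])
"
```

```text
pos [0.6056 0.0196 0.1593] [0. 0. 0.] F [-0.34 -0.37 -0.65] M [-0.085  0.08   0.007]
shift [ 0.36 -0.24  1.77]
paddle_line [(array([329. , 194.1]), 0.52)]
slot [(array([327.4, 193.2]), 0.88)]
[array([330.1, 193.2]), array([330.1, 192.6]), array([330.1, 188.9])]
```

View pics/s8.png

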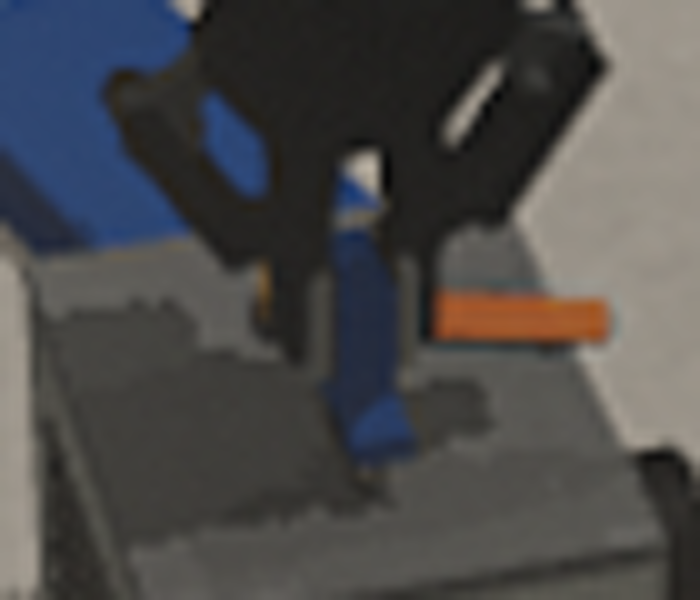

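```bash
python3 -c "
from h import *
S=shot('side')
for dz in (-.002,0,.002):
  w=R.from_euler('z',-.35).apply(np.array([[-8,-31,97],[8,-31,97],[8,-31,105],[-8,-31,105]])/1000)+[.6056,.0196,.1593-.1095+dz]
  print(dz,[proj(S,a).round(1).tolist() for a in w])
h=hull_of(S,lambda r,g,b:(b-r>18)&(b>1.2*r),(325,186,338,199)).reshape(-1,2);print(h[h[:,1]>191].round(1).tolist())
print(S['pixels'][188:200,334].tolist())
"
```

```text
-0.002 [[330.3, 196.7], [336.1, 195.7], [336.2, 193.4], [330.3, 194.4]]
0 [[330.3, 196.1], [336.2, 195.1], [336.2, 192.8], [330.3, 193.8]]
0.002 [[330.3, 195.5], [336.2, 194.5], [336.2, 192.2], [330.3, 193.2]]
[[335.6000061035156, 193.89999389648438], [335.3999938964844, 194.89999389648438], [334.8999938964844, 195.10000610351562], [332.6000061035156, 195.39999389648438], [330.3999938964844, 195.39999389648438], [329.6000061035156, 194.60000610351562], [329.1000061035156, 193.89999389648438], [335.6000061035156, 192.10000610351562]]
[[56, 58, 67], [43, 51, 73], [44, 61, 96], [43, 61, 96], [40, 61, 100], [40, 57, 91], [35, 43, 63], [43, 51, 65], [69, 71, 74], [86, 83, 77], [80, 79, 74], [77, 75, 71]]
```

Request:
jog_arm --pt "0 0 0 -0.5 -0.3 0.6 10" --pt "0 0 0 -0.5 -0.3 1.2 10" --pt "0 0 0 -0.5 -0.3 1.5 10" --pt "0 0 0 -0.5 -0.3 1.5 10" --pt "0 0 0 -0.5 -0.3 1.5 10" --pt "0 0 0 -0.5 -0.3 1.5 10"

```text
t: 30.35
eef_pos: [0.6051, 0.0192, 0.1577]
tool_rot: [-0.0, 0.819, 0.573, -0.0]
contact_force: [0.0, -0.3, -0.3]
gripper_width: 0.182
grasp_force: 47.3
```

```bash
python3 -c "
from h import *
m=avg(20);delta([.6055,.02,.1575],m)"
```

```text
pos [0.6051 0.0192 0.1577] [0. 0. 0.] F [-0.15 -0.12 -0.84] M [ 0.009 -0.004  0.004]
shift [0.85 0.08 0.2 ]
```

```bash
python3 -c "
from h import *
print(bot.get_obs()['joint_vel'].round(3));print(bot.hand_in())"
```

```text
[-0.    -0.     0.001  0.001 -0.    -0.     0.001]
the job is handed in; nothing more can be done
None
```

The job is handed in; hand-in gave no verdict. The cover was turned about 1.2 rad, clear of the slot, and the driver is back in its stand. The paddle is held upright and still in the slot with its white line level to within about 1 mm, and the force and moment readings show no contact with the slot.

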